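Set up the honey tasting board from pale to dark

TASK

Set up the honey tasting: stand the four corked honey jars upright in the recesses of the wooden board, one in each and fully down, in order of shade, with the palest honey at the end where the cup of teaspoons stands and the darkest at the end where the water glass stands. Leave the cup and the glass where they are, and do not knock a jar over.

Things in the scene. Friction and masses are not known exactly. Their poses are not given: they have to be found in the camera images.
- honey_straw: corked glass honey jar, pale straw-yellow honey; loose, upright on the worktop, 0.14 kg. 50 mm across with a straight wall (grasp) from 8 to 46 mm above its underside; foot tapers to 38 mm across in the lowest 8 mm; 70 mm tall with neck (30 mm across) and tan cork (26 mm). Origin: centre of underside, z up. The palest.
- honey_amber: corked glass honey jar, orange-amber honey; loose, upright on the worktop, 0.14 kg. 50 mm across with a straight wall (grasp) from 8 to 46 mm above its underside; foot tapers to 38 mm across in the lowest 8 mm; 70 mm tall with neck (30 mm across) and tan cork (26 mm). Origin: centre of underside, z up. Second palest.
- honey_russet: corked glass honey jar, red-brown honey; loose, upright on the worktop, 0.14 kg. 50 mm across with a straight wall (grasp) from 8 to 46 mm above its underside; foot tapers to 38 mm across in the lowest 8 mm; 70 mm tall with neck (30 mm across) and tan cork (26 mm). Origin: centre of underside, z up. Third in shade, darker than the amber one.
- honey_dark: corked glass honey jar, almost black honey; loose, upright on the worktop, 0.14 kg. 50 mm across with a straight wall (grasp) from 8 to 46 mm above its underside; foot tapers to 38 mm across in the lowest 8 mm; 70 mm tall with neck (30 mm across) and tan cork (26 mm). Origin: centre of underside, z up. The darkest.
- tasting_board: pale wooden board, fixed, 96 mm (x) by 310 mm (y, the row), 22 mm thick; origin: centre of underside, x away from the robot, z up. Four round recesses at x = 0 and y = -108, -36, 36, 108 mm in its axes, each 58 mm across with 3 mm mouth chamfer, 12 mm deep: floor, and a seated jar's underside, 10 mm above the worktop; 4 mm play round a jar
- spoon_cup: white china cup with a handle, 83 x 76 x 54 mm, with three steel teaspoons leaning out to about 130 mm above the worktop; loose. Stands on the robot's side of one end of the board (which end changes), 125 mm from the row's line and about 100 mm from the board's middle along the row. Origin: underside, 4 mm from the bowl's axis, z up. The palest honey goes at this end
- water_glass: clear empty drinking glass, 78 mm across, 86 mm tall, loose, on the robot's side of the board's other end, 125 mm from the row's line and about 100 mm from the board's middle along the row. Origin: centre of underside, z up. The darkest honey goes at this end
Mind the look-alikes: they are no part of the job. Leave any green or purple look-alike of the honey_russet alone.

How it is judged:
By the outcome, as a careful person would: the job done as asked, in the order asked, and still so for the second after the job is handed in, with the robot touching nothing.
It also fails if it takes over 115 s, if anything falls off the work surface, if the arm or the gripper's body presses on something with over 40 N, if the wrist force passes 120 N, or if a joint passes its speed limit or range.

ROBOT

A 6-joint arm with a two-finger parallel gripper is mounted at the origin on a cart in front of the work surface, level with it; the furniture and walls round the work are solid. World frame = base frame: x ahead of the robot, y to its left, z up, the work surface at z = 0. Lengths are in m, angles in rad, forces in N, time in s.
With the tool pointing down it reaches from about 0.3 to 0.775 m from the base axis. Payload 14.6 kg.
Tool frame: the origin (TCP) lies at the centre of the arm's flange, where the gripper is bolted on; the fingertips stand 199 mm ahead of it and the grasp point (between the pads) lies 180 mm ahead of it; z points along the fingers, y is the line along which they close (so a half turn about z gives the same grasp; the last joint's range is limited). The gripper opens to 94 mm and grips with 3 to 60 N. Pads are 16 mm wide; open, the fingers measure 119 mm over their backs; the gripper's body (75 mm by 177 mm) begins 78 mm behind the grasp point.
Start: joints at [1.258, 0.3, 1.521, -0, 1.321, -0.067], TCP at [0.134, 0.533, 0.405] pointing down, gripper open.
Joint ranges: [-3.03, 3.03], [-0.79, 2.21], [0.23, 2.52], [-1.04, 4.18], [0, 3.07], [-2.55, 2.55]. Speed limits (rad/s): [2.22, 2.22, 2.57, 3.14, 3.14, 3.14].

INTERFACE

Orientations are given as [roll, pitch, yaw] about the fixed x, y, z axes, in that order (R = Rz(yaw) Ry(pitch) Rx(roll)).
In Python, from station import ctrl gives the robot as it stands. The module is installed in compiled form; this text tells all that it offers.
- The arm moves only by the tool servo_tool, never from a script. Its argument "motion" is a list of rows, each a list of 5 numbers: the closure, from 0 (fully open) to 1 (shut), then the shift along the world's x, y, z in cm, then the turn about the world's z in degrees. A call has 1 to 20 rows; each row is the pose to reach, as a shift and turn from the pose commanded when the call began; what a row does not reach only later rows make up. A row lasts 1/8 s, in which the tool goes at most 62.5 mm and 10.7 degrees, less where a joint would pass 70% of its speed; a pose out of reach is approached as far as the arm can. A call with a gripper value outside its range is refused whole. The fingers move at their own pace and stop on an object; "squeeze" is the grip in N (left out, the last holds). Time passes only in rows, so rows that repeat a pose let the fingers close. It gives the time, the measured TCP pose, the force, the opening and the grip force at its end, in the units of the state.
- ctrl.get_obs(): the state, without advancing time (a new reading comes with each control period).
- ctrl.camera(name): name is "scene" or "top" or "wrist"; returns a dict with "image" (480x640x3 uint8, red, green, blue), "fx", "fy", "cx", "cy" (pixels), "camera_from_world" (4x4, takes a point from world to camera coordinates); the wrist camera has in their place "hand_eye" (4x4, takes a point from camera to tool coordinates, whose origin is the TCP and whose axes are the flange's). Camera axes: x right, y up, looking along -z (the intrinsics and any distortion apply to the point x, -y, -z); pixel columns grow to the right and rows downward; lengths in m; the calibration is good to about 2 mm. A picture is of the moment at which its call begins: read the wrist's pose just before it. There is no depth.
- ctrl.hand_in(): hands the job in; it is judged then, once.
The state is a dict: "time_s": time; "qpos": joint angles; "joint_vel": joint speeds; "tau": joint torques, N m; "ee_pos": TCP position; "eef_rot": TCP orientation; "force": force on the tool from outside, world axes, zero at the start; "moment": the same for the moment, N m; "grip_width": finger opening in m; "grip_force": force on a finger pad.
Only numpy, scipy, OpenCV 4.12 (cv2) and the standard library are available. Lean on these libraries where they do the work, as an engineer would, in place of code of your own. Each camera call takes 0.05 s, during which the arm holds its last target. There are 200 camera calls.

## Working session

There is one attempt and no reset: what is moved stays moved. The work goes in short steps, Python scripts to look and compute and a tool call to move; the robot and the scene stay as the last step left them, time stands still between calls to the robot, and variables do not carry over. Pictures are saved under pics/ and viewed, at most 14 in all, crops included, and the job is handed in when it is done.

Besides the shell and the picture viewer there is one more tool, called after "Emit:" by a JSON object that holds its "op" and its "data". servo_tool: Moves the arm, as the interface text tells. Its arguments: {"type":"object","properties":{"motion":{"type":"array","items":{"type":"array","items":{"type":"number"}}},"squeeze":{"type":"number"}},"required":["motion"]}

```bash
mkdir -p pics
cat > h.py <<'E'
import numpy as np, cv2
from station import ctrl
def snap(name,fn):
    c=ctrl.camera(name); cv2.imwrite('pics/'+fn,c['image'][:,:,::-1]); return c
def ray2z(c,u,v,z):
    M=np.array(c['camera_from_world']); W=np.linalg.inv(M)
    d=W[:3,:3]@np.array([(u-c['cx'])/c['fx'],-(v-c['cy'])/c['fy'],-1]); o=W[:3,3]
    return o+d*(z-o[2])/d[2]
E
python3 - <<'E'
from h import *
import pickle
for n in ('top','scene'):
    c=snap(n,n+'1.png'); print({k:v for k,v in c.items() if k!='image'}); pickle.dump(c,open(n+'.pkl','wb'))
print(ctrl.get_obs())
E
```

```text
{'fx': 441.25505379730515, 'fy': 441.25505379730515, 'cx': 316.6721147244436, 'cy': 246.6554390588918, 'camera_from_world': array([[ 0.01075913, -0.99988072, -0.01108107,  0.16493946],
       [ 0.99888975,  0.01023887,  0.04598292, -0.51140629],
       [-0.04586398, -0.01156351,  0.99888076, -1.5328639 ],
       [ 0.        ,  0.        ,  0.        ,  1.        ]])}
{'fx': 535.1548603902388, 'fy': 535.1548603902388, 'cx': 313.61047404906253, 'cy': 232.02208425998063, 'camera_from_world': array([[-7.91162655e-01, -6.11605340e-01, -7.49655836e-04,
         5.13690120e-01],
       [ 3.07849357e-01, -3.99287414e-01,  8.63596164e-01,
        -1.32195719e-01],
       [-5.28479353e-01,  6.83014253e-01,  5.04183602e-01,
        -1.43375747e+00],
       [ 0.00000000e+00,  0.00000000e+00,  0.00000000e+00,
         1.00000000e+00]])}
{'time_s': 0.1, 'qpos': array([ 1.25840230e+00,  3.00400247e-01,  1.52147076e+00, -8.90010157e-07,
        1.32070318e+00, -6.65965748e-02]), 'joint_vel': array([ 0.00141284, -0.00174336, -0.00365114, -0.00036977, -0.00029923,
       -0.00037519]), 'tau': array([ 3.99405719e-03, -5.32653165e+01, -3.53275430e+01,  7.10874796e-02,
        2.35458522e-02, -4.61265108e-05]), 'ee_pos': array([0.13382592, 0.53344829, 0.40417177]), 'eef_rot': array([-3.14061323e+00, -6.44585818e-05,  2.89579539e+00]), 'force': array([0.70421556, 0.55869692, 0.45484613]), 'moment': array([ 0.0013968 ,  0.02425556, -0.00218457]), 'grip_force': 0.0, 'grip_width': 0.09445097819433841}
```

View pics/top1.png

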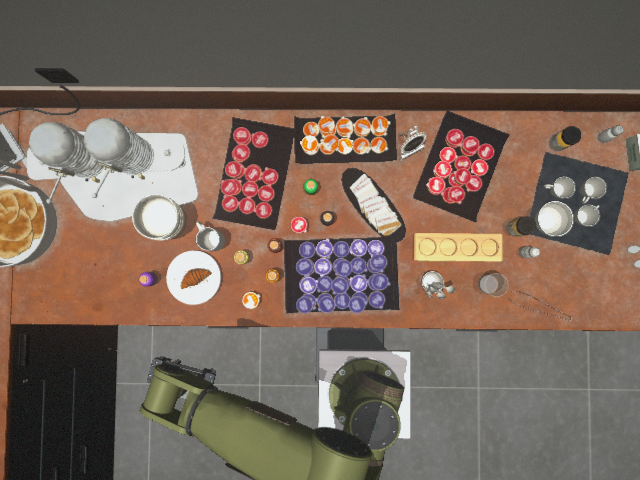

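View pics/scene1.png

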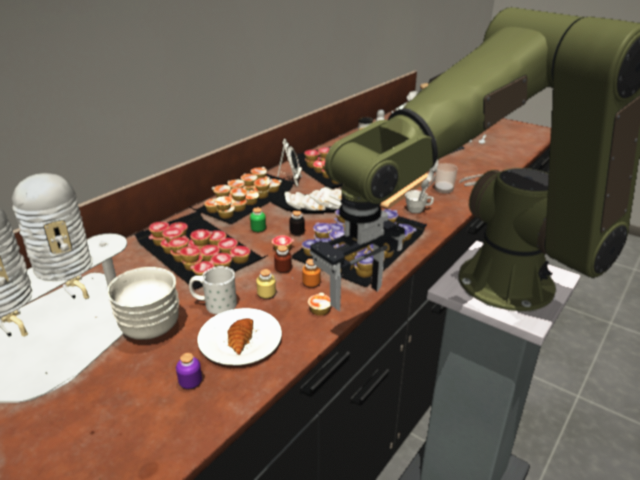

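The top view shows four honey jars, straw (241,257), russet (275,245), amber (274,275) and dark (328,217). The look-alikes are green (311,187) and purple (147,279), with tarts at (299,225) and (251,300). The board is at (458,247), with the cup at its left end (435,285) and the glass at its right end (492,283). Next I check the choice in a close crop and measure.

Run:
```python
from h import *
import pickle
c=pickle.load(open('top.pkl','rb')); im=c['image'][:,:,::-1]
a=cv2.resize(im[170:315,225:345],None,fx=4,fy=4,interpolation=cv2.INTER_CUBIC)[:580]
b=cv2.resize(im[225:305,405:515],None,fx=2.9,fy=2.9,interpolation=cv2.INTER_CUBIC)
o=np.zeros((580,800,3),np.uint8); o[:a.shape[0],:480]=a[:, :480]; o[:b.shape[0],481:481+b.shape[1]]=b[:, :319]
cv2.imwrite('pics/crop1.png',o)
for n,u,v,z in [('straw',241,257,.07),('russet',275,245,.07),('amber',274,275,.07),('dark',328,217,.07),('green',311,187,.07),('tart',299,225,.03),('tart2',251,300,.03),('brd',458,247,.022),('b1',428,246.5,.022),('b4',488,247.5,.022),('cup',435,285,.054),('glass',492,283,.086),('tray L',286,240,.0),('trayR',398,312,0)]:
    print(n,ray2z(c,u,v,z).round(3))
```

```text
straw [0.469 0.425 0.07 ]
russet [0.511 0.31  0.07 ]
amber [0.41  0.312 0.07 ]
dark [0.608 0.132 0.07 ]
green [0.709 0.191 0.07 ]
tart [0.583 0.232 0.03 ]
tart2 [0.322 0.395 0.03 ]
brd [ 0.513 -0.32   0.022]
b1 [ 0.514 -0.216  0.022]
b4 [ 0.512 -0.424  0.022]
cup [ 0.382 -0.232  0.054]
glass [ 0.392 -0.412  0.086]
tray L [0.533 0.279 0.   ]
trayR [ 0.284 -0.117  0.   ]
```

View pics/crop1.png

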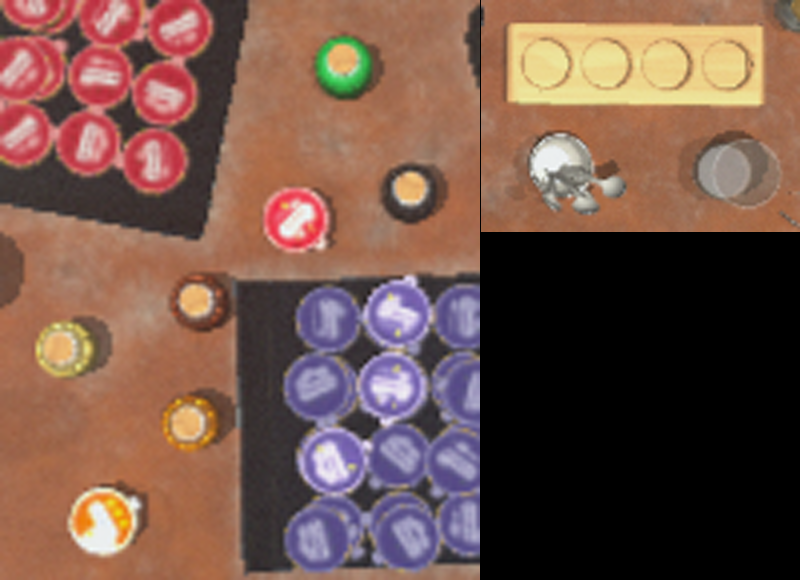

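Run:
```python
from h import *
import pickle
c=pickle.load(open('top.pkl','rb'))
for n,u,v,z in [('straw',239.6,256.6,.07),('russet',273.6,244.6,.07),('amber',271.6,275.6,.07),('dark',327.4,216.6,.07),
 ('h1',427.2,246.2,.022),('h2',447.9,246.5,.022),('h3',469,246.8,.022),('h4',489.6,247.1,.022),('spoon top edge',448.8,285.3,.12),('spoon/cup top',428,271,.054)]:
    print(n,ray2z(c,u,v,z).round(4))
w=ctrl.camera('wrist'); print({k:v for k,v in w.items() if k!='image'})
```

```text
straw [0.4707 0.4294 0.07  ]
russet [0.5125 0.3152 0.07  ]
amber [0.4079 0.3203 0.07  ]
dark [0.6091 0.1344 0.07  ]
h1 [ 0.5147 -0.2135  0.022 ]
h2 [ 0.5144 -0.2852  0.022 ]
h3 [ 0.5141 -0.3581  0.022 ]
h4 [ 0.5138 -0.4292  0.022 ]
spoon top edge [ 0.3839 -0.2598  0.12  ]
spoon/cup top [ 0.429  -0.2086  0.054 ]
{'fx': 425.782910176008, 'fy': 425.782910176008, 'cx': 319.7642244166837, 'cy': 245.59046756223592, 'hand_eye': array([[-3.25872363e-04,  9.72384082e-01,  2.33386140e-01,
         6.67954092e-02],
       [ 9.99999725e-01,  4.72241307e-04, -5.71274956e-04,
         1.36665908e-03],
       [-6.65713249e-04,  2.33385889e-01, -9.72383969e-01,
         2.00011105e-02],
       [ 0.00000000e+00,  0.00000000e+00,  0.00000000e+00,
         1.00000000e+00]])}
```

Emit:
{"op": "servo_tool", "data": {"motion": [[0,5,-2,0,-10],[0,10,-5,0,-20],[0,16,-8,0,-30],[0,21,-11,0,-40],[0,27,-13,0,-50],[0,32,-16,0,-60],[0,32.6,-17.3,0,-70],[0,32.6,-17.3,0,-75.9],[0,32.6,-17.3,0,-75.9],[0,32.6,-17.3,0,-75.9],[0,32.6,-17.3,0,-75.9]]}}

```text
time_s: 1.52
ee_pos: [0.4597, 0.3607, 0.4046]
eef_rot: [-3.142, 0.0, 1.573]
force: [0.4, 0.6, -0.5]
grip_width: 0.094
grip_force: 0.0
```

```bash
cat >> h.py <<'E'
from scipy.spatial.transform import Rotation as Rn
def wcam(fn):
    o=ctrl.get_obs(); c=snap('wrist',fn)
    T=np.eye(4); T[:3,:3]=Rn.from_euler('xyz',o['eef_rot']).as_matrix(); T[:3,3]=o['ee_pos']
    c['camera_from_world']=np.linalg.inv(T@c['hand_eye']); return c
E
python3 - <<'E'
from h import *
import pickle
c=wcam('w1.png'); pickle.dump(c,open('w1.pkl','wb'))
o=ctrl.get_obs(); print(o['time_s'],o['ee_pos'],o['eef_rot'],o['qpos'])
E
```

```text
1.575 [0.45966196 0.36065473 0.40464114] [-3.14156569e+00  4.97658363e-05  1.57258593e+00] [ 6.02604116e-01  3.76556903e-01  1.41899040e+00 -2.64707242e-05
  1.34609573e+00  6.00820417e-01]
```

View pics/w1.png

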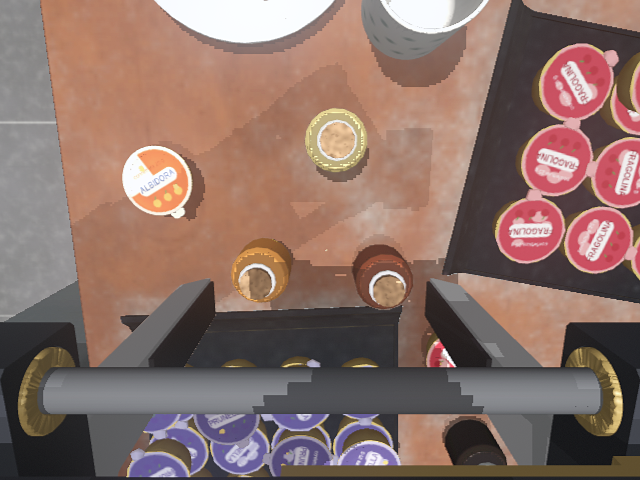

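The wrist view shows the straw cork at (337,141), amber at (258,283) and russet at (387,290), each matching its description. The dark jar is at (475,440), partly hidden.

Run:
```python
from h import *
import pickle
c=pickle.load(open('w1.pkl','rb'))
for n,u,v in [('straw',337,141),('amber',258,283),('russet',387,290)]: print(n,ray2z(c,u,v,.07).round(4))
```

```text
straw [0.4728 0.4311 0.07  ]
amber [0.4127 0.324  0.07  ]
russet [0.513  0.3184 0.07  ]
```

Emit:
{"op": "servo_tool", "data": {"motion": [[0,0.8,4,0,0],[0,1.2,7,-2,0],[0,1.2,7,-6,0],[0,1.2,7,-10,0],[0,1.2,7,-14,0],[0,1.2,7,-17,0],[0,1.2,7,-18.8,0],[0,1.2,7,-18.8,0],[1,1.2,7,-18.8,0],[1,1.2,7,-18.8,0],[1,1.2,7,-18.8,0],[1,1.2,7,-18.8,0],[1,1.2,7,-18.8,0],[1,1.2,7,-18.8,0]], "squeeze": 20}}

```text
time_s: 3.32
ee_pos: [0.4719, 0.4305, 0.2168]
eef_rot: [3.141, -0.0, 1.571]
force: [-0.4, 0.2, 1.6]
grip_width: 0.0489
grip_force: 20.0
```

Emit:
{"op": "servo_tool", "data": {"motion": [[1,0,0,3,0],[1,0,0,8,0],[1,0,0,13,0],[1,0,-3,17,0],[1,0,-8,17,0],[1,1,-13,17,0],[1,2,-19,17,0],[1,3,-25,17,0],[1,4,-31,17,0],[1,4.3,-37,17,0],[1,4.3,-43,17,0],[1,4.3,-49,17,0],[1,4.3,-54,17,0],[1,4.3,-54,17,0],[1,4.3,-54,17,0],[1,4.3,-54,17,0]]}}

```text
time_s: 5.32
ee_pos: [0.5149, -0.1085, 0.3866]
eef_rot: [-3.141, -0.0, 1.573]
force: [-0.9, -0.1, -1.2]
grip_width: 0.0492
grip_force: 20.0
```

Run:
```python
from h import *
import pickle
c=wcam('w2.png'); pickle.dump(c,open('w2.pkl','wb'))
c=snap('top','top2.png')
o=ctrl.get_obs(); print(o['time_s'],o['ee_pos'],o['eef_rot'],o['qpos'])
```

```text
5.425 [ 0.51492405 -0.10862172  0.38668678] [ 3.14156566e+00 -4.57676245e-05  1.57255713e+00] [-2.77510170e-01  2.62649587e-01  1.61154782e+00  5.38979315e-05
  1.26738191e+00 -2.79287073e-01]
```

View pics/w2.png

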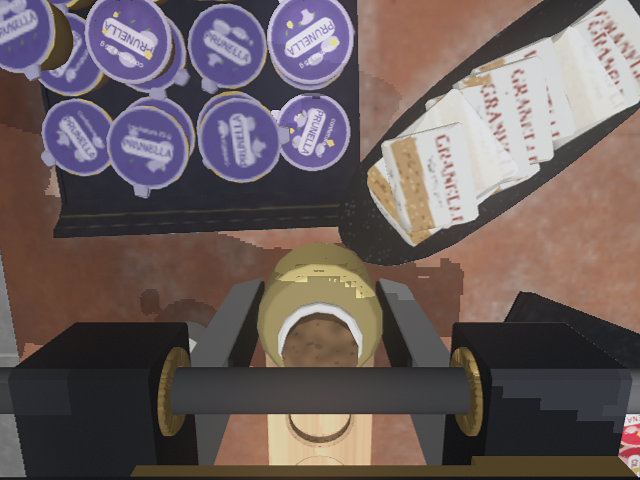

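Seen from the wrist, the straw jar is held upright at column 320 and the board is centred at about column 320 too, so x is right. Next I lower into the cup-end recess.

Emit:
{"op": "servo_tool", "data": {"motion": [[1,0,-5,0,0],[1,0,-10.5,0,0],[1,0,-10.5,-4,0],[1,0,-10.5,-8,0],[1,0,-10.5,-12,0],[1,0,-10.5,-14,0],[1,0,-10.5,-14.7,0],[1,0,-10.5,-15.2,0],[1,0,-10.5,-15.6,0],[1,0,-10.5,-15.9,0],[1,0,-10.5,-15.9,0],[1,0,-10.5,-15.9,0]]}}

```text
time_s: 6.92
ee_pos: [0.5149, -0.2146, 0.2279]
eef_rot: [3.141, 0.0, 1.571]
force: [0.3, -0.0, -2.1]
grip_width: 0.0492
grip_force: 20.0
```

Emit:
{"op": "servo_tool", "data": {"motion": [[0,0,0,0,0],[0,0,0,0,0],[0,0,0,0,0],[0,0,0,3,0],[0,0,0,8,0],[0,0,-3,14,0],[0,0,-8,18,0],[0,0,-14,20,0],[0,0,-18,20,0],[0,0,-18,20,0],[0,0,-18,20,0],[0,0,-18,20,0]]}}

```text
time_s: 8.43
ee_pos: [0.5151, -0.3935, 0.4278]
eef_rot: [-3.142, -0.0, 1.572]
force: [0.6, -0.6, 0.4]
grip_width: 0.094
grip_force: 0.0
```

Run:
```python
from h import *
import pickle
c=wcam('w3.png'); pickle.dump(c,open('w3.pkl','wb'))
o=ctrl.get_obs(); print(o['time_s'],o['ee_pos'],o['eef_rot'],o['qpos'])
```

```text
8.475 [ 0.5151291  -0.39350676  0.42790213] [3.14145600e+00 1.09960891e-04 1.57234581e+00] [-7.08829367e-01  5.10656800e-01  1.17506224e+00  5.78702689e-06
  1.45569831e+00 -7.10379517e-01]
```

View pics/w3.png

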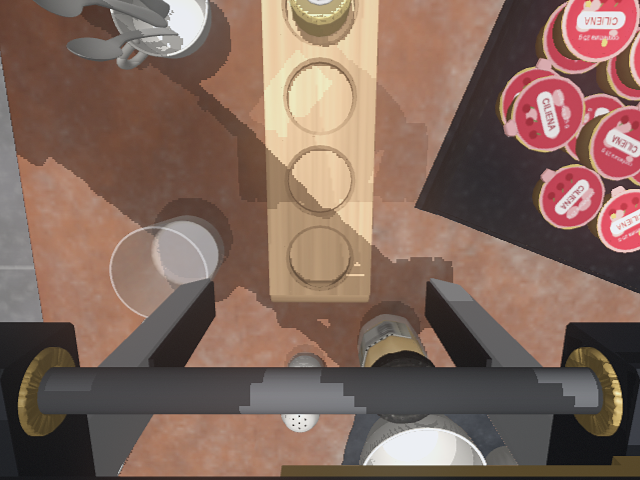

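The straw jar stands in the recess (318,8). The free recesses are at (320,96), (320,181) and (320,257). A pepper mill stands beyond the far end, near (392,345).

Run:
```python
from h import *
import pickle
c=pickle.load(open('w3.pkl','rb'))
for n,u,v,z in [('h2',320,96,.022),('h3',320,181,.022),('h4',320,257,.022),('mill base front',385,303,0.0),('mill top .1',405,355,.1),('shaker top',303,353,.06)]: print(n,ray2z(c,u,v,z).round(4))
```

```text
h2 [ 0.5162 -0.285   0.022 ]
h3 [ 0.5163 -0.3575  0.022 ]
h4 [ 0.5163 -0.4282  0.022 ]
mill base front [ 0.5826 -0.4824 -0.    ]
mill top .1 [ 0.5836 -0.4876  0.1   ]
shaker top [ 0.5012 -0.5068  0.06  ]
```

Emit:
{"op": "servo_tool", "data": {"motion": [[0,0,4,0,0],[0,0,10,0,0],[0,0,16,0,0],[0,0,22,0,0],[0,0,28,0,0],[0,0,34,0,0],[0,-1,40,0,0],[0,-3,46,0,0],[0,-5,52,0,0],[0,-7,58,0,0],[0,-9,64,0,0],[0,-10.4,69,0,0],[0,-10.4,71.6,0,0],[0,-10.4,71.6,-3,0],[0,-10.4,71.6,-8,0],[0,-10.4,71.6,-12,0],[0,-10.4,71.6,-12,0]]}}

```text
time_s: 10.6
ee_pos: [0.41, 0.3215, 0.3059]
eef_rot: [-3.138, 0.002, 1.572]
force: [0.7, 0.6, 0.9]
grip_width: 0.0937
grip_force: 0.0
```

Emit:
{"op": "servo_tool", "data": {"motion": [[0,0,0,-4,0],[0,0,0,-7,0],[0,0,0,-9.1,0],[0,0,0,-9.1,0],[1,0,0,-9.1,0],[1,0,0,-9.1,0],[1,0,0,-9.1,0],[1,0,0,-9.1,0],[1,0,0,-9.1,0],[1,0,0,-9.1,0]]}}

```text
time_s: 11.85
ee_pos: [0.4108, 0.3215, 0.2168]
eef_rot: [-3.141, 0.0, 1.571]
force: [-2.1, 0.2, 3.8]
grip_width: 0.0494
grip_force: 20.0
```

Emit:
{"op": "servo_tool", "data": {"motion": [[1,0,0,3,0],[1,0,0,8,0],[1,0,0,13,0],[1,0,-2,17,0],[1,1,-7,17,0],[1,3,-13,17,0],[1,5,-19,17,0],[1,7,-25,17,0],[1,9,-31,17,0],[1,10.5,-37,17,0],[1,10.5,-43,17,0],[1,10.5,-49,17,0],[1,10.5,-55,17,0],[1,10.5,-60.6,17,0],[1,10.5,-60.6,17,0],[1,10.5,-60.6,17,0],[1,10.5,-60.6,13,0],[1,10.5,-60.6,9,0],[1,10.5,-60.6,5,0],[1,10.5,-60.6,4,0]]}}

```text
time_s: 14.35
ee_pos: [0.5158, -0.2831, 0.2547]
eef_rot: [-3.139, -0.002, 1.573]
force: [0.2, 0.5, -1.1]
grip_width: 0.0496
grip_force: 20.0
```

Emit:
{"op": "servo_tool", "data": {"motion": [[1,0,0,-1,0],[1,0,0,-1.6,0],[1,0,0,-2.2,0],[1,0,0,-2.6,0],[1,0,0,-2.9,0],[1,0,0,-2.9,0],[1,0,0,-2.9,0]]}}

```text
time_s: 15.22
ee_pos: [0.5159, -0.2846, 0.2278]
eef_rot: [3.141, 0.0, 1.571]
force: [-0.2, -0.2, -2.2]
grip_width: 0.0494
grip_force: 20.0
```

Emit:
{"op": "servo_tool", "data": {"motion": [[0,0,0,0,0],[0,0,0,0,0],[0,0,0,0,0],[0,0,0,3,0],[0,0,0,9,0],[0,0,1,15,0],[0,0,6,18,0],[0,0,12,18,0],[0,0,18,18,0],[0,0,24,18,0],[0,0,30,18,0],[0,0,36,18,0],[0,-0.3,42,18,0],[0,-0.3,48,18,0],[0,-0.3,54,18,0],[0,-0.3,58,18,0],[0,-0.3,60.2,18,0],[0,-0.3,60.2,16,0],[0,-0.3,60.2,11,0],[0,-0.3,60.2,6,0]]}}

```text
time_s: 17.73
ee_pos: [0.513, 0.3167, 0.2866]
eef_rot: [3.141, -0.0, 1.57]
force: [1.6, 0.2, -0.3]
grip_width: 0.0939
grip_force: 0.0
```

Emit:
{"op": "servo_tool", "data": {"motion": [[0,0,0,-3,0],[0,0,0,-6,0],[0,0,0,-7.1,0],[0,0,0,-7.1,0],[1,0,0,-7.1,0],[1,0,0,-7.1,0],[1,0,0,-7.1,0],[1,0,0,-7.1,0],[1,0,0,-7.1,0],[1,0,0,-7.1,0]]}}

```text
time_s: 18.98
ee_pos: [0.5129, 0.3175, 0.2166]
eef_rot: [3.142, 0.0, 1.571]
force: [0.3, 0.5, -0.2]
grip_width: 0.0496
grip_force: 20.0
```

Emit:
{"op": "servo_tool", "data": {"motion": [[1,0,0,3,0],[1,0,0,8,0],[1,0,0,13,0],[1,0,-2,17,0],[1,0,-8,17,0],[1,0,-14,17,0],[1,0,-20,17,0],[1,0,-26,17,0],[1,0,-32,17,0],[1,0.2,-38,17,0],[1,0.2,-44,17,0],[1,0.2,-50,17,0],[1,0.2,-56,17,0],[1,0.2,-62,17,0],[1,0.2,-67.5,17,0],[1,0.2,-67.5,17,0],[1,0.2,-67.5,17,0],[1,0.2,-67.5,13,0],[1,0.2,-67.5,8,0],[1,0.2,-67.5,4,0]]}}

```text
time_s: 21.48
ee_pos: [0.515, -0.3558, 0.2552]
eef_rot: [-3.141, -0.001, 1.573]
force: [0.7, 0.3, -1.2]
grip_width: 0.0493
grip_force: 20.0
```

Emit:
{"op": "servo_tool", "data": {"motion": [[1,0,0,-0.8,0],[1,0,0,-1.6,0],[1,0,0,-2.2,0],[1,0,0,-2.6,0],[1,0,0,-2.9,0],[1,0,0,-2.9,0],[1,0,0,-2.9,0]]}}

```text
time_s: 22.35
ee_pos: [0.5149, -0.3576, 0.2279]
eef_rot: [3.141, 0.0, 1.571]
force: [0.3, 0.2, -1.4]
grip_width: 0.0494
grip_force: 20.0
```

Emit:
{"op": "servo_tool", "data": {"motion": [[0,0,0,0,0],[0,0,0,0,0],[0,0,0,0,0],[0,0,0,3,0],[0,0,0,9,0],[0,0,1,15,0],[0,0,6,18,0],[0,0,12,18,0],[0,0,18,18,0],[0,1,24,18,0],[0,3,30,18,0],[0,5,36,18,0],[0,7,42,18,0],[0,9,47,18,0],[0,9.5,49.4,18,0],[0,9.5,49.4,18,0],[0,9.5,49.4,14,0],[0,9.5,49.4,10,0],[0,9.5,49.4,6,0],[0,9.5,49.4,6,0]]}}

```text
time_s: 24.85
ee_pos: [0.6093, 0.1348, 0.2854]
eef_rot: [-3.137, 0.001, 1.569]
force: [0.2, -0.1, 2.0]
grip_width: 0.0942
grip_force: 0.0
```

Emit:
{"op": "servo_tool", "data": {"motion": [[0,0,0,-3,0],[0,0,0,-6,0],[0,0,0,-7.1,0],[0,0,0,-7.1,0],[1,0,0,-7.1,0],[1,0,0,-7.1,0],[1,0,0,-7.1,0],[1,0,0,-7.1,0],[1,0,0,-7.1,0],[1,0,0,-7.1,0]]}}

```text
time_s: 26.1
ee_pos: [0.6099, 0.1365, 0.2168]
eef_rot: [3.141, -0.0, 1.571]
force: [0.7, 0.6, 1.8]
grip_width: 0.0495
grip_force: 20.0
```

Emit:
{"op": "servo_tool", "data": {"motion": [[1,0,0,3,0],[1,0,0,8,0],[1,0,0,13,0],[1,0,-2,17,0],[1,-1,-8,17,0],[1,-3,-13,17,0],[1,-5,-19,17,0],[1,-7,-25,17,0],[1,-9,-31,17,0],[1,-9.5,-37,17,0],[1,-9.5,-43,17,0],[1,-9.5,-49,17,0],[1,-9.5,-54,17,0],[1,-9.5,-56.5,17,0],[1,-9.5,-56.5,17,0],[1,-9.5,-56.5,17,0],[1,-9.5,-56.5,13,0],[1,-9.5,-56.5,8,0],[1,-9.5,-56.5,4,0],[1,-9.5,-56.5,4,0]]}}

```text
time_s: 28.6
ee_pos: [0.5148, -0.4272, 0.2542]
eef_rot: [-3.138, -0.004, 1.572]
force: [0.6, -0.5, 0.0]
grip_width: 0.0494
grip_force: 20.0
```

Emit:
{"op": "servo_tool", "data": {"motion": [[1,0,0,-0.8,0],[1,0,0,-1.6,0],[1,0,0,-2.2,0],[1,0,0,-2.6,0],[1,0,0,-2.9,0],[1,0,0,-2.9,0],[1,0,0,-2.9,0]]}}

```text
time_s: 29.48
ee_pos: [0.5149, -0.4286, 0.2278]
eef_rot: [3.141, 0.0, 1.571]
force: [0.2, -0.7, -1.7]
grip_width: 0.0489
grip_force: 20.0
```

Emit:
{"op": "servo_tool", "data": {"motion": [[0,0,0,0,0],[0,0,0,0,0],[0,0,0,0,0],[0,0,0,3,0],[0,0,0,9,0],[0,0,0,15,0],[0,0,0,21,0],[0,-2,0,27,0],[0,-4,0,30,0],[0,-4,0,30,0],[0,-4,0,30,0]]}}

```text
time_s: 30.85
ee_pos: [0.4753, -0.4286, 0.5261]
eef_rot: [-3.14, -0.001, 1.571]
force: [-0.0, 0.4, -0.4]
grip_width: 0.0942
grip_force: 0.0
```

Run:
```python
from h import *
c=wcam('w4.png'); o=ctrl.get_obs(); print(o['time_s'],o['ee_pos'],o['force'])
```

```text
30.9 [ 0.47547049 -0.4286591   0.52566257] [ 0.874406   -0.48355174 -0.34618378]
```

View pics/w4.png

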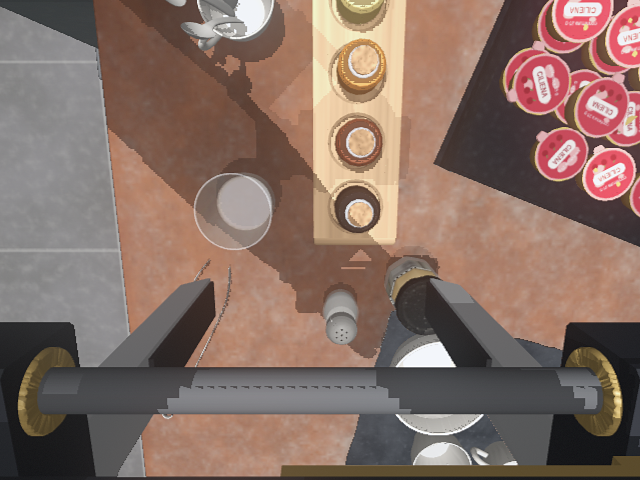

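The wrist view shows the four jars upright in their recesses: straw (358,5), amber (362,65), russet (358,143) and dark (358,210). The straw is at the cup end and the dark at the glass end, and cup and glass have not moved. The gripper is clear, so I hand in.

```bash
python3 -c "
from station import ctrl
print(ctrl.hand_in())"
```

```text
the job is handed in; nothing more can be done
None
```

I handed the job in at about 31 s: all four jars stand upright in the recesses in the order straw, amber, russet, dark from the cup end to the glass end, and the cup and glass are where they were; the hand-in gave no verdict.

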